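# Seat the top tier of the studio paint rack and load its jar

## Task

The wooden-topped tier stands crooked on the blue rack frame, its four posts beside their sockets. Slide it home, without lifting it off the frame, until all four posts have dropped fully into the corner sockets. Then gently set the red-lidded jar upright inside the red ring painted on the tier, let go of it, and leave the white-lidded jar, the brush mug and the paint can undisturbed.

Things in the scene. Friction and masses are not known exactly. Their poses are not given: they have to be found in the camera images.
- base: Blue lower frame, fixed. Two rails 68 (x) by 336 mm (y), tops 30 mm high: front rail x -125 to -57 mm, rear rail x 25 to 93. Origin: on the table, centre of the four sockets; +x to its rear (away from the robot), +y its left, z up. Sockets: square, 24 mm wide, 16 deep, centred at x +-75, y +-95 mm. Yellow stop lips at rear and left only; front and right are open.
- rear_lip (a point): Middle of the inner face of the yellow lip along the rear of the frame, at its top, z = 40 mm (10 mm above the rail); base x = 85.5, y = 0 mm. It is a stop: a post that touches it is 1.5 mm past its socket's centre in x. It runs the full 336 mm along y.
- left_lip (a point): Inner face of the yellow lip at the left end of the rear rail, at its top, z = 40 mm; base x = 63, y = 105.5 mm; the front rail has the same. A post that touches it is 1.5 mm past its socket's centre in y. A tier pushed back to the rear lip and then left along it drops in by its own weight.
- tier: Upper tier, loose, 0.65 to 0.95 kg: wooden deck 168 (x) by 208 mm (y), 10 thick, on four steel posts 18 mm across, feet tapered, at x +-75, y +-95. Origin: centre, at the feet; deck top 55 mm above it. Tie bars 20 to 30 mm above the feet, flush with the deck's edges. Axes as base. Starts on the rails (30 mm up), nearer the robot, right of home, turned a bit; seated: over base's origin, 14 mm up.
- mark (a point): Centre of the red ring painted on the tier's deck near its rear left corner, on the deck's top surface (tier frame x = 35, y = 55, z = 55 mm); the ring is 84 mm across outside, 74 mm inside.
- jar_red: Closed white plastic jar with red lid and red band, a cylinder 50 mm in diameter and 75 mm high, 0.14 to 0.28 kg, standing on the table to the left of the frame. Origin: centre of its underside, z up.
- jar_white: The same jar with a white lid and band, also on the left; not needed, leave it alone. Origin: centre of its underside.
- brush_mug: Blue mug with brushes, 76 mm in diameter, brushes up to 220 mm high, on the right of the table; leave it alone. Origin: centre of its underside.
- paint_can: Closed paint can, 72 mm in diameter, 100 mm high, on the right of the table; leave it alone. Origin: centre of its underside.
Not all that is in view belongs to the job. Several things look just like the jar_red: the one meant starts nearest to the robot's base.

How it is judged:
On the way:
1. the tier has been slid home: all four posts are down in their sockets (z of tier in the frame of base below 0.018 m and horizontal distance between tier and base below 0.007 m and angle between the x axis of tier and the x axis of base, either way round below 0.06 rad and angle between tier's own z axis and vertical below 0.03 rad), for 0.2 s.
At the end, for the whole second after the job is handed in: The tier sits level with all four posts down in the sockets (its origin below 18 mm above the table, within 7 mm of the base's origin, turned less than 0.06 rad from it, tilt under 0.03 rad), the red-lidded jar stands upright on the deck within 14 mm of the ring's centre, released, both at rest (all of step 1 and horizontal distance between jar_red and mark below 0.014 m and angle between jar_red's own z axis and vertical below 0.05 rad and z of jar_red in the frame of mark between -0.004 and 0.004 m and linear speed of each of jar_red, tier below 0.02 m/s); the robot touches nothing.
It fails at once if the tier is lifted more than 15 mm off the frame below (z of tier in the frame of base above 0.045 m).
It fails at once if the red-lidded jar is tipped over (angle between jar_red's own z axis and vertical above 0.6 rad).
It fails at once if the red-lidded jar is dropped (linear speed of jar_red above 0.6 m/s and contact force between the fingers and jar_red below 0.2 N).
It fails at once if the white-lidded jar, the brush mug or the paint can is moved more than 30 mm or knocked over (distance of any of jar_white, brush_mug, paint_can from where it was at the start of the episode above 0.03 m or angle between any of jar_white, brush_mug, paint_can's own z axis and vertical above 0.5 rad).
It also fails if it takes over 58 s, if anything falls off the work surface, if the arm or the gripper's body presses on something with over 40 N, if the wrist force passes 120 N, or if a joint passes its speed limit or range.

## Robot

A 7-joint arm with a two-finger parallel gripper is mounted at the origin on the work surface. World frame = base frame: x ahead of the robot, y to its left, z up, the work surface at z = 0. Lengths are in m, angles in rad, forces in N, time in s.
With the tool pointing down it reaches from about 0.425 to 0.925 m from the base axis. Payload 6.8 kg.
Tool frame: the origin (TCP) lies at the very end of the fingers, on their centre line; the grasp point (between the pads) lies 19 mm behind it; z points along the fingers, y is the line along which they close (so a half turn about z gives the same grasp; the last joint's range is limited). The gripper opens to 85 mm and grips with 20 to 120 N. Pads are 22 mm wide; open, the fingers measure 114 mm over their backs; the gripper's body (76 mm by 85 mm) begins 54 mm behind the grasp point. The pads swing forward as they close: fully open they stand 13 mm farther back than shut.
Start: joints at [1.11, 0.477, 0.022, 1.555, -0.011, 1.109, -0.083], TCP at [0.233, -0.633, 0.231] pointing down, gripper open.
Joint ranges: [-2.96, 2.96], [-0.34, 2.1], [-1.41, 1.46], [0.24, 2.44], [-1.37, 4.51], [0.17, 1.92], [-2.96, 2.96]. Speed limits (rad/s): [2.39, 2.39, 3.14, 3.14, 3.14, 3.14, 3.14].

## Interface

Orientations are given as a rotation vector (axis times angle).
In Python, from bench import r gives the robot as it stands.
- The arm moves only by the tool play_rows, never from a script. Its argument "targets" is text: rows parted by semicolons, each of 5 numbers parted by spaces: the closure, from -1 (fully open) to 1 (shut), then the shift along the tool's x, y, z in m, then the turn about the tool's z in rad. In form: gripper dx dy dz spin; .... A call has 1 to 8 rows; each row is the pose to reach, as a shift and turn from the pose commanded when the call began, along the tool's axes at that moment; what a row does not reach only later rows make up. A row lasts 1/12 s, in which the tool goes at most 41.7 mm and 7.16 degrees, less where a joint would pass 70% of its speed; a pose out of reach is approached as far as the arm can. A call with a gripper value outside its range is refused whole. The fingers move at their own pace and stop on an object; "squeeze" is the grip in N (left out, the last holds). Time passes only in rows, so rows that repeat a pose let the fingers close. It gives the time, the measured TCP pose, the force, the opening and the grip force at its end, in the units of the state.
- r.get_obs(): the state, without advancing time (a new reading comes with each control period).
- r.grab_frame(name): name is "scene" or "top"; returns the picture (400x640x3 uint8, red, green, blue); there is no depth.
- r.camera_info(name): a dict with "fov_y" (degrees; the focal length in pixels is half the picture's height over the tangent of half this angle, whatever the lens; pixels are square), "cx", "cy" (the principal point, pixels), "position" and "rotation" of the camera in the world. Camera axes: x right, y down, z forward; pixel columns grow to the right and rows downward; lengths in m; the calibration is good to about 2 mm. A picture is of the moment at which its call begins. camera_info takes no time and is no camera call.
- r.hand_in(): hands the job in; it is judged then, once.
The state is a dict: "clock": time; "joints": joint angles; "qvel": joint speeds; "tau": joint torques, N m; "tcp_pos": TCP position; "orientation": TCP orientation; "contact_force": force on the tool from outside, world axes, zero at the start; "moment": the same for the moment, N m; "grip_width": finger opening in m; "gripper_force": force on a finger pad.
Only numpy, scipy, OpenCV 4.12 (cv2) and the standard library are available. Lean on these libraries where they do the work, as an engineer would, in place of code of your own. Each camera call takes 0.05 s, during which the arm holds its last target. There are 200 camera calls.

## Working session

There is one attempt and no reset: what is moved stays moved. The work goes in short steps, Python scripts to look and compute and a tool call to move; the robot and the scene stay as the last step left them, time stands still between calls to the robot, and variables do not carry over. Pictures are saved under pics/ and viewed, at most 12 in all, crops included, and the job is handed in when it is done.

Besides the shell and the picture viewer there is one more tool, called after "Emit:" as name(argument=value, ...) on one line, values as JSON. play_rows: Moves the arm, as the interface text tells. Its arguments: {"type":"object","properties":{"targets":{"type":"string"},"squeeze":{"type":"number"}},"required":["targets"]}

```bash
mkdir -p pics
python3 - <<'E'
from bench import r
import cv2
for n in("scene","top"):
    cv2.imwrite(f"pics/{n}0.png",r.grab_frame(n)[:,:,::-1]); print(r.camera_info(n))
o=r.get_obs();print(o['tcp_pos'],o['orientation'],o['grip_width'],o['clock'])
E
```

```text
{'fov_y': 48.17176418239377, 'cx': 318.49142219037304, 'cy': 200.9371220743235, 'position': array([1.48793152, 0.10579281, 0.74037742]), 'rotation': array([-1.51476693, -1.78271631,  0.9116343 ])}
{'fov_y': 49.97459407378791, 'cx': 321.066132163188, 'cy': 191.04869958179052, 'position': array([ 0.40913326, -0.00872684,  1.18057134]), 'rotation': array([-2.11036386,  2.16039619, -0.14665148])}
[ 0.23302114 -0.63293763  0.23042545] [-3.09126513e+00 -5.51052845e-01  6.71929319e-04] 0.08529881520608838 0.1
```

View pics/scene0.png

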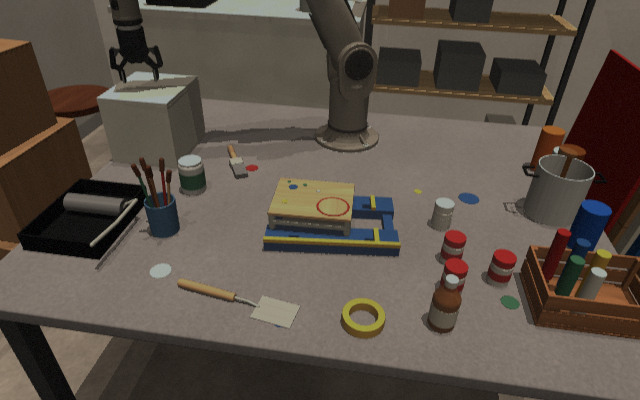

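View pics/top0.png

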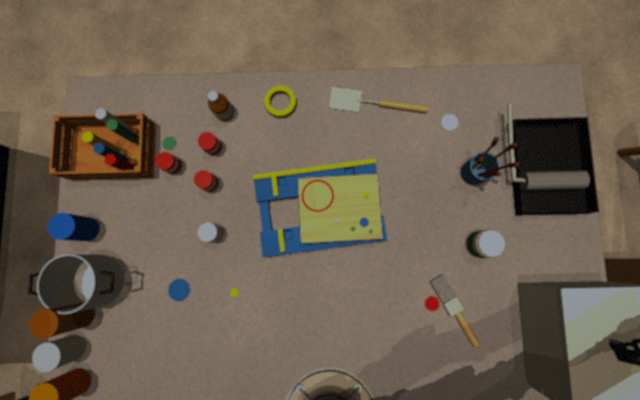

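The scene view shows the tier at about (312,207) on the blue frame. Three red-lidded jars sit at about (453,245), (455,272) and (502,265), and the white one at (443,213).

In the top view the red candidates are at (205,181), (209,143) and (168,162). The robot base is near (330,390), so (205,181) is nearest. I'll measure and confirm in a crop.

```bash
cat > h.py <<'E'
from bench import r
import cv2, numpy as np
from scipy.spatial.transform import Rotation as R
def ray(n,uv):
    c=r.camera_info(n); f=200/np.tan(np.radians(c['fov_y'])/2)
    d=np.array([(uv[0]-c['cx'])/f,(uv[1]-c['cy'])/f,1]); return c['position'],R.from_rotvec(c['rotation']).as_matrix()@d
def plane(n,uv,z):
    p,d=ray(n,uv); return p+d*(z-p[2])/d[2]
def proj(n,P):
    c=r.camera_info(n); f=200/np.tan(np.radians(c['fov_y'])/2)
    q=R.from_rotvec(c['rotation']).as_matrix().T@(np.array(P)-c['position']); return q[:2]/q[2]*f+[c['cx'],c['cy']]
def tri(a,b):
    (p,d),(q,e)=ray("top",a),ray("scene",b)
    s=np.linalg.lstsq(np.c_[d,-e],q-p,rcond=None)[0]; A,B=p+s[0]*d,q+s[1]*e
    return (A+B)/2,np.linalg.norm(A-B)
def hsv(im): return cv2.cvtColor(im,cv2.COLOR_RGB2HSV)
def mask(im,lo,hi): return cv2.inRange(hsv(im),np.array(lo),np.array(hi))
def red(im): return mask(im,(0,150,70),(6,255,255))|mask(im,(174,150,70),(180,255,255))
def blobs(m,amin=15):
    n,l,s,c=cv2.connectedComponentsWithStats(m)
    return [(c[i].round(1).tolist(),s[i].tolist()) for i in range(1,n) if s[i][4]>=amin]
E
python3 - <<'E'
from h import *
t=cv2.cvtColor(cv2.imread("pics/top0.png"),4); s=cv2.cvtColor(cv2.imread("pics/scene0.png"),4)
print("red top",*[(b,plane("top",b[0],.075).round(3)) for b in blobs(red(t))],sep="\n")
print("red scene",*[(b,plane("scene",b[0],.06).round(3)) for b in blobs(red(s))],sep="\n")
for nm,lo,hi in(("blue",(100,120,40),(125,255,255)),("yel",(24,180,90),(32,255,255)),("wood",(12,50,120),(28,160,255))):
    m=mask(t,lo,hi); print(nm)
    for b in blobs(m,60):
        x,y,w,h,a=b[1]
        if 240<b[0][0]<400 and 140<b[0][1]<270:
            l=cv2.connectedComponents(m)[1]; print(b,cv2.boxPoints(cv2.minAreaRect(np.argwhere(l==l[tuple(np.argwhere((l>0))[0])])[:,::-1].astype(np.float32)[:1])).tolist()[0])
a=cv2.resize(t[130:270,140:400],None,fx=3,fy=3,interpolation=2)
cv2.imwrite("pics/c1.png",a[:,:,::-1])
E
```

```text
red top
(([206.8, 140.8], [198, 132, 19, 19, 266]), array([0.722, 0.307, 0.075]))
(([163.8, 160.6], [154, 152, 21, 19, 287]), array([0.671, 0.421, 0.075]))
(([110.0, 158.9], [105, 154, 11, 11, 106]), array([0.679, 0.565, 0.075]))
(([203.2, 179.2], [194, 170, 19, 20, 276]), array([0.618, 0.315, 0.075]))
(([431.7, 303.3], [425, 296, 14, 15, 165]), array([ 0.288, -0.264,  0.075]))
red scene
(([626.1, 59.6], [612, 50, 28, 21, 76]), array([-1.046,  1.348,  0.06 ]))
(([251.4, 167.6], [246, 165, 12, 6, 54]), array([ 0.378, -0.248,  0.06 ]))
(([163.3, 188.5], [161, 174, 5, 31, 48]), array([ 0.532, -0.454,  0.06 ]))
(([319.0, 205.7], [317, 199, 7, 15, 24]), array([ 0.536, -0.021,  0.06 ]))
(([344.7, 208.6], [336, 200, 14, 16, 30]), array([0.536, 0.047, 0.06 ]))
(([564.1, 232.2], [558, 228, 14, 9, 83]), array([0.538, 0.593, 0.06 ]))
(([455.6, 238.3], [445, 230, 21, 18, 271]), array([0.61 , 0.323, 0.06 ]))
(([505.3, 258.0], [494, 249, 23, 20, 302]), array([0.663, 0.429, 0.06 ]))
(([456.4, 265.4], [445, 254, 23, 25, 370]), array([0.708, 0.315, 0.06 ]))
(([503.7, 278.5], [497, 275, 14, 8, 66]), array([0.733, 0.413, 0.06 ]))
(([459.7, 287.5], [457, 284, 7, 8, 29]), array([0.777, 0.315, 0.06 ]))
blue
([295.2, 211.8], [255, 165, 131, 91, 2584]) [97.0, 143.0]
yel
([308.5, 170.8], [254, 159, 121, 36, 475]) [278.0, 86.0]
([281.1, 238.7], [279, 229, 5, 22, 65]) [278.0, 86.0]
wood
([319.0, 173.4], [0, 0, 640, 400, 147207]) [45.0, 0.0]
([291.6, 209.4], [271, 177, 66, 52, 887]) [45.0, 0.0]
([317.1, 195.4], [304, 182, 28, 28, 107]) [45.0, 0.0]
([372.4, 235.8], [361, 232, 21, 7, 90]) [45.0, 0.0]
```

View pics/c1.png

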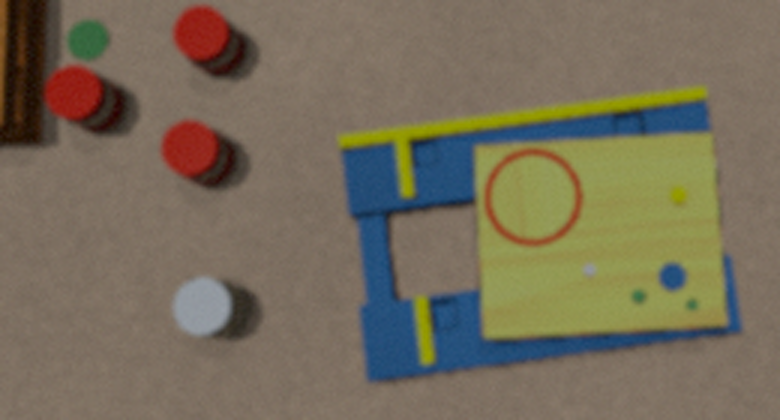

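The crop confirms the jar: lid at crop (190,150), i.e. pixel (203,179), which is world about (0.618, 0.315), r=0.69. The other two are at r≈0.79. Open sockets show at crop (427,152), (446,315) and (628,123), and the deck corners at (475,145), (713,132), (727,326) and (483,340).

```bash
cat >> h.py <<'E'
def fit(P,Q):  # rigid 2D P->Q
    P,Q=np.array(P),np.array(Q); p,q=P.mean(0),Q.mean(0); A,B=P-p,Q-q
    th=np.arctan2((A[:,0]*B[:,1]-A[:,1]*B[:,0]).sum(),(A*B).sum())
    c,s=np.cos(th),np.sin(th); M=np.array([[c,-s],[s,c]]); t=q-M@p
    return th,t,np.linalg.norm((P@M.T+t)-Q,axis=1)
E
python3 - <<'E'
from h import *
t=cv2.cvtColor(cv2.imread("pics/top0.png"),4)
u=lambda c:(np.array(c)-1)/3+[140,130]
S=[plane("top",u(c),.03)[:2] for c in((427,152),(446,315),(628,123))]
print("base",fit([(.075,.095),(-.075,.095),(.075,-.095)],S))
# lip line ends (outer, top z .04)
m=mask(t,(24,180,90),(32,255,255)); l=cv2.connectedComponents(m)[1]; k=l[170,262] 
D=[plane("top",u(c),.085)[:2] for c in((475,145),(713,132),(727,326),(483,340))]
print("tier",fit([(.084,.104),(.084,-.104),(-.084,-.104),(-.084,.104)],D))
print("deck sides",[np.linalg.norm(D[i]-D[i-1]).round(4) for i in range(4)])
m=mask(t,(0,110,70),(12,255,255)); m[:, :300]=0; m[:,336:]=0; m[:178]=0; m[214:]=0
e=cv2.fitEllipse(cv2.findContours(m,0,1)[0][0]); print(e, plane("top",e[0],.085))
for z in(.075,):print("white",plane("top",u((204,307)),z))
j=plane("top",(203.2,179.2),.075); print(j,proj("scene",j))
print("start tool R",R.from_rotvec(r.get_obs()['orientation']).as_matrix().round(3))
print("mug,can",plane("top",(480,170),.1),plane("top",(489,243),.1))
E
```

```text
base (np.float64(0.11977624036190156), array([0.55476075, 0.01156099]), array([0.00250034, 0.00083661, 0.00286812]))
tier (np.float64(0.030360417416886564), array([ 0.53228052, -0.04043653]), array([0.00119259, 0.00074719, 0.00116848, 0.00050869]))
deck sides [np.float64(0.1679), np.float64(0.2061), np.float64(0.1671), np.float64(0.2065)]
((317.1854553222656, 195.28378295898438), (30.430782318115234, 30.92656135559082), 81.56282043457031) [0.56631357 0.01600354 0.085     ]
white [0.47900763 0.30080931 0.075     ]
[0.61782039 0.31509274 0.075     ] [453.73599036 235.05980451]
start tool R [[ 0.938  0.346 -0.001]
 [ 0.346 -0.938  0.001]
 [-0.    -0.002 -1.   ]]
mug,can [ 0.61910122 -0.40100084  0.1       ] [ 0.43392309 -0.40883624  0.1       ]
```

```bash
cat > go.py <<'E'
import sys; from h import *
x,y,z,yaw=map(float,sys.argv[1:5]); o=r.get_obs()
M=R.from_rotvec(o['orientation']).as_matrix(); d=M.T@(np.array([x,y,z])-o['tcp_pos'])
cy=np.arctan2(M[1,0],M[0,0])
print("shift",d.round(4),"spin",round(cy-yaw,4),"dist",np.linalg.norm(d).round(3),"tcp",o['tcp_pos'].round(4),"t",o['clock'],"F",o['contact_force'].round(1))
E
python3 go.py .42 -.085 .2 .12
```

```text
shift [ 0.3648 -0.4495  0.0311] spin 0.2328 dist 0.58 tcp [ 0.233  -0.6329  0.2304] t 0.1 F [ 0.5 -0.7  0.7]
```

Emit:
play_rows(targets="1 0 0 -0.04 0; 1 0.03 -0.03 -0.04 0; 1 0.36 -0.45 -0.04 0; 1 0.36 -0.45 -0.04 0; 1 0.36 -0.45 -0.04 0; 1 0.36 -0.45 -0.04 0; 1 0.36 -0.45 -0.04 0; 1 0.36 -0.45 -0.04 0")

```text
clock: 0.77
tcp_pos: [0.3277, -0.3556, 0.2711]
orientation: [-3.093, -0.551, 0.001]
contact_force: [0.9, -0.0, 0.4]
grip_width: -0.0002
gripper_force: 0.0
```

```bash
python3 go.py .42 -.085 .2 .12
```

```text
shift [ 0.1801 -0.2221  0.071 ] spin 0.2327 dist 0.295 tcp [ 0.3277 -0.3556  0.2711] t 0.7667 F [ 0.9 -0.   0.4]
```

Emit:
play_rows(targets="1 0.18 -0.222 0.071 0.233; 1 0.18 -0.222 0.071 0.233; 1 0.18 -0.222 0.071 0.233; 1 0.18 -0.222 0.071 0.233; 1 0.18 -0.222 0.071 0.233; 1 0.18 -0.222 0.071 0.233; 1 0.18 -0.222 0.071 0.233; 1 0.18 -0.222 0.071 0.233")

```text
clock: 1.43
tcp_pos: [0.4206, -0.0813, 0.1993]
orientation: [-3.133, -0.199, 0.001]
contact_force: [-0.2, -0.6, 0.0]
grip_width: -0.0005
gripper_force: 0.0
```

```bash
python3 go.py .42 -.085 .045 .12
```

```text
shift [-0.001   0.0039  0.1543] spin 0.0068 dist 0.154 tcp [ 0.4206 -0.0813  0.1993] t 1.4333 F [-0.2 -0.6  0. ]
```

Emit:
play_rows(targets="1 -0.002 0.004 0.04 0.007; 1 -0.002 0.004 0.08 0.007; 1 -0.002 0.004 0.12 0.007; 1 -0.002 0.004 0.152 0.007; 1 -0.002 0.004 0.152 0.007; 1 -0.002 0.004 0.152 0.007")

```text
clock: 1.93
tcp_pos: [0.4171, -0.0911, 0.0475]
orientation: [-3.135, -0.178, 0.007]
contact_force: [0.0, -0.9, -0.4]
grip_width: -0.0
gripper_force: 0.0
```

```bash
python3 go.py .45 -.081 .047 .12
python3 - <<'E'
from h import *
t=r.grab_frame("top"); s=r.grab_frame("scene")
a=cv2.resize(t[140:280,240:410],None,fx=3,fy=3,interpolation=2);b=cv2.resize(s[150:270,240:420],None,fx=2,fy=2,interpolation=2)
c=np.zeros((420,510+360,3),np.uint8);c[:,:510]=a;c[:240,510:]=b
cv2.imwrite("pics/c2.png",c[:,70:,::-1])
E
```

```text
shift [ 0.0338 -0.0063  0.0003] spin -0.0066 dist 0.034 tcp [ 0.4171 -0.0911  0.0475] t 1.9333 F [ 0.  -0.9 -0.4]
```

View pics/c2.png

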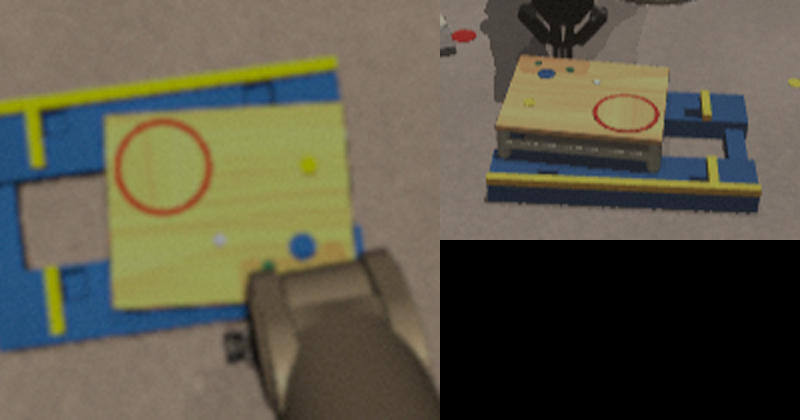

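The fingers are in front of the deck, slightly right of centre. Pushing back.

Emit:
play_rows(targets="1 0.01 0 0 -0.007; 1 0.016 0 0 -0.007; 1 0.02 0 0 -0.007; 1 0.024 0 0 -0.007; 1 0.028 0 0 -0.007; 1 0.032 0 0 -0.007; 1 0.036 0 0 -0.007; 1 0.036 0 0 -0.007")

```text
clock: 2.7
tcp_pos: [0.4536, -0.0882, 0.0487]
orientation: [3.135, 0.187, -0.003]
contact_force: [-3.1, -2.4, -1.4]
grip_width: -0.0001
gripper_force: 1.6
```

```bash
cat > tier.py <<'E'
from h import *
def ring(t,z=.085):
    m=mask(t,(0,110,70),(12,255,255)); m[:150]=0;m[235:]=0;m[:,:255]=0;m[:,345:]=0
    P=cv2.findNonZero(m); c=max(cv2.findContours(m,0,1)[0],key=len)
    e=cv2.fitEllipse(c); return e,plane("top",e[0],z)
def deck(t,z=.085):
    m=mask(t,(20,60,110),(31,190,255)); m[:140]=0;m[280:]=0;m[:,:250]=0;m[:,420:]=0
    return m
E
python3 - <<'E'
from tier import *
t=r.grab_frame("top"); cv2.imwrite("pics/t3.png",t[:,:,::-1]); print(ring(t))
m=deck(t); l=blobs(m,300); print(l)
a=cv2.resize(t[140:280,240:410],None,fx=4,fy=4,interpolation=2); cv2.imwrite("pics/c3.png",a[:,:,::-1])
E
python3 go.py .45 -.081 .047 .12
```

```text
(((315.3206481933594, 191.09500122070312), (30.185501098632812, 30.48941421508789), 83.3879165649414), array([0.57736052, 0.02059386, 0.085     ]))
[([336.8, 203.1], [296, 169, 84, 70, 2211])]
shift [-0.0028 -0.0075  0.0016] spin -0.0011 dist 0.008 tcp [ 0.4537 -0.0881  0.0486] t 2.75 F [-3.6 -2.6  1.3]
```

View pics/c3.png

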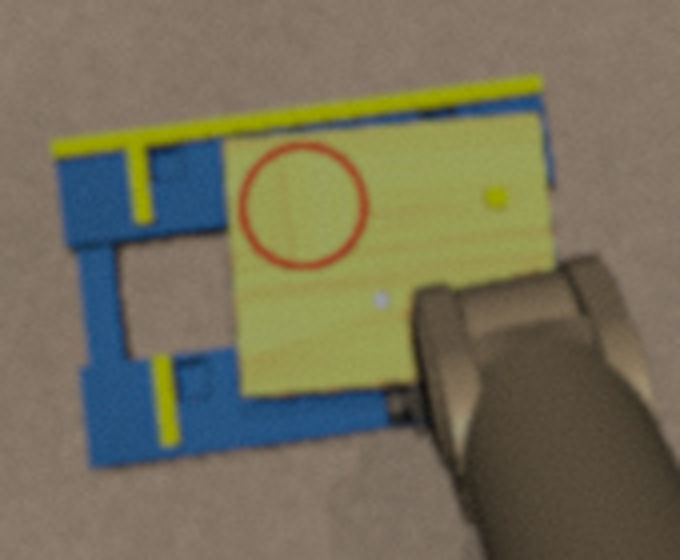

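The deck is moving back and turning the right way, with about 0.05 rad left (deck slope 0.086 against lip 0.136). Continuing.

Emit:
play_rows(targets="1 0.003 0 0 0; 1 0.006 0 0 0; 1 0.009 0 0 0; 1 0.012 0 0 0; 1 0.012 0 0 0")

```text
clock: 3.17
tcp_pos: [0.4655, -0.0866, 0.0485]
orientation: [3.135, 0.187, -0.003]
contact_force: [-3.9, -2.7, -0.1]
grip_width: -0.0002
gripper_force: 1.9
```

Emit:
play_rows(targets="1 0.002 0 0 0; 1 0.004 0 0 0; 1 0.006 0 0 0; 1 0.006 0 0 0")

```text
clock: 3.5
tcp_pos: [0.4706, -0.086, 0.0484]
orientation: [3.135, 0.187, -0.005]
contact_force: [-6.8, -2.7, 4.6]
grip_width: 0.0
gripper_force: 3.5
```

```bash
cat >> tier.py <<'E'
def lines(t):
    # rear edge of deck and lip, slope in world at own height
    y=mask(t,(24,180,90),(32,255,255)); w=deck(t)
    return y,w
def edge(t,z,cols,lo,hi,kind):
    # strongest vertical gradient in each column, subpixel -> world line fit
    g=cv2.GaussianBlur(hsv(t)[:,:,0 if kind=='h' else 2].astype(np.float32),(3,3),0)
    return g
E
python3 - <<'E'
from tier import *
t=r.grab_frame("top"); print(ring(t))
a=cv2.resize(t[140:280,240:410],None,fx=4,fy=4,interpolation=2); cv2.imwrite("pics/c4.png",a[:,:,::-1])
E
python3 go.py .45 -.081 .047 .12
```

```text
(((313.0040588378906, 186.18006896972656), (30.10752296447754, 30.362253189086914), 77.09886169433594), array([0.59037502, 0.02633096, 0.085     ]))
shift [-0.0199 -0.0075  0.0014] spin -0.0011 dist 0.021 tcp [ 0.4706 -0.086   0.0484] t 3.55 F [-6.1 -2.7  4.1]
```

View pics/c4.png

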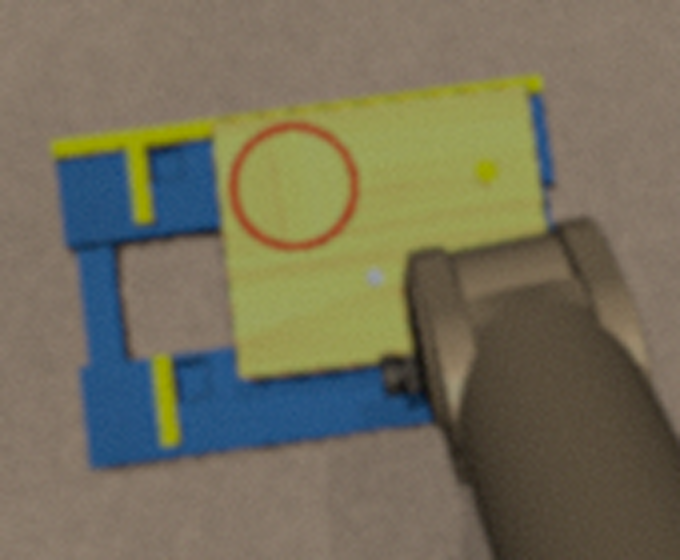

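The left rear post has started to touch the lip, since the force is rising. About 0.03 rad remains, so a few mm more.

Emit:
play_rows(targets="1 0.0015 0 0 0; 1 0.003 0 0 0; 1 0.003 0 0 0")

```text
clock: 3.8
tcp_pos: [0.4709, -0.0861, 0.0479]
orientation: [3.135, 0.186, -0.013]
contact_force: [-12.7, -2.1, 9.1]
grip_width: 0.0001
gripper_force: 6.7
```

Emit:
play_rows(targets="1 0.001 0 0 0; 1 0.002 0 0 0; 1 0.002 0 0 0")

```text
clock: 4.05
tcp_pos: [0.471, -0.0862, 0.0477]
orientation: [3.134, 0.185, -0.018]
contact_force: [-18.5, -4.6, 14.4]
grip_width: -0.0004
gripper_force: 9.0
```

Emit:
play_rows(targets="1 0.001 0 0 0; 1 0.002 0 0 0; 1 0.002 0 0 0")

```text
clock: 4.3
tcp_pos: [0.4712, -0.0864, 0.0474]
orientation: [3.134, 0.185, -0.024]
contact_force: [-21.4, -3.9, 16.1]
grip_width: 0.0001
gripper_force: 11.0
```

Emit:
play_rows(targets="1 -0.006 0 0 0; 1 -0.012 0 0 0; 1 -0.018 0 0 0")

```text
clock: 4.55
tcp_pos: [0.4624, -0.0862, 0.0489]
orientation: [-3.136, -0.189, -0.005]
contact_force: [0.8, 0.3, 0.4]
grip_width: -0.0
gripper_force: 0.0
```

```bash
cat > meas.py <<'E'
from tier import *
def sub(t,z,c0,c1,r0,r1,chan,thr):
    """row where channel crosses thr going down, per column, -> world line"""
    g=t[:,:,chan].astype(float) if chan<3 else (t[:,:,0].astype(float)-t[:,:,2])
    P=[]
    for c in range(c0,c1):
        col=g[r0:r1,c]; i=np.where((col[:-1]<thr)&(col[1:]>=thr))[0]
        if len(i): P.append((c,r0+i[0]+(thr-col[i[0]])/(col[i[0]+1]-col[i[0]])))
    W=np.array([plane("top",p,z)[:2] for p in P])
    k=np.polyfit(W[:,1],W[:,0],1); e=W[:,0]-np.polyval(k,W[:,1]); ok=abs(e)<.002
    k=np.polyfit(W[ok,1],W[ok,0],1); return -np.arctan(k[0]),k,ok.sum()
E
python3 - <<'E'
from meas import *
t=r.grab_frame("top"); cv2.imwrite("pics/t5.png",t[:,:,::-1]); e,p=ring(t); print(e,p)
t0=cv2.cvtColor(cv2.imread("pics/top0.png"),4)
print("lip outer yaw", sub(t0,.04,256,374,150,180,3,50))
print("yellow row samples t0", t0[160:178,300].tolist()[:8])
# deck corners
u=lambda c:(np.array(c)-1.5)/4+[240,140]
D=[plane("top",u(c),.085)[:2] for c in((215,122),(530,88),(238,380))]
print(fit([(.084,.104),(.084,-.104),(-.084,.104)],D))
E
python3 go.py .45 -.081 .047 .12
```

```text
((312.9794921875, 186.10147094726562), (30.081098556518555, 30.366315841674805), 66.88406372070312) [0.59058273 0.02639057 0.085     ]
lip outer yaw (np.float64(0.1115486768436159), array([-0.11201366,  0.65689194]), np.int64(118))
yellow row samples t0 [[127, 112, 99], [130, 113, 99], [126, 110, 97], [128, 112, 97], [128, 112, 101], [125, 112, 98], [123, 107, 94], [128, 115, 92]]
(np.float64(0.08262654031874489), array([ 0.55885138, -0.03293245]), array([0.00098952, 0.00071646, 0.00039158]))
shift [-0.01   -0.0068  0.0016] spin 0.0001 dist 0.012 tcp [ 0.4607 -0.0865  0.0486] t 4.6 F [-2.4 -0.  -0. ]
```

Run:
```python
from meas import *
t=cv2.cvtColor(cv2.imread("pics/t5.png"),4);t0=cv2.cvtColor(cv2.imread("pics/top0.png"),4)
def dots(t):
    e,p=ring(t); m=mask(t,(26,190,120),(34,255,255)); b=[x for x in blobs(m,6) if 350<x[0][0]<380 and 175<x[0][1]<205]
    return p,b,[plane("top",x[0],.085) for x in b]
for q in(t0,t): 
    p,b,w=dots(q); print(p,b,w)
    for x in w: v=(p-x)[:2]; print("ang",np.arctan2(v[0],v[1]), np.linalg.norm(v))
for q in(t0,t):   # left deck edge via R channel crossing in rows: use transpose
    P=[]
    g=q[:,:,0].astype(float)-q[:,:,2].astype(float)
    for row in range(185,228):
        c=g[row,285:312]; i=np.where((c[:-1]<55)&(c[1:]>=55))[0]
        if len(i): P.append(plane("top",(285+i[-1]+(55-c[i[-1]])/(c[i[-1]+1]-c[i[-1]]),row),.085)[:2])
    P=np.array(P); l=cv2.fitLine(P.astype(np.float32),cv2.DIST_HUBER,0,.01,.01).ravel(); print(len(P),"left edge yaw",np.arctan(l[1]/l[0]))
```

```text
[0.56631357 0.01600354 0.085     ] [([365.6, 194.8], [364, 193, 5, 5, 19])] [array([ 0.56451181, -0.10868946,  0.085     ])]
ang 0.01444855350355661 0.12470601082974399
[0.59058273 0.02639057 0.085     ] [([361.0, 182.0], [359, 180, 5, 5, 21])] [array([ 0.59823971, -0.09807632,  0.085     ])]
ang -0.06144078800226293 0.12470218995495996
43 left edge yaw 0.0110779265
43 left edge yaw 0.08264684
```

Run:
```python
import cv2
t=cv2.imread("pics/t5.png"); cv2.imwrite("pics/c5.png",cv2.resize(t[150:250,245:395],None,fx=5,fy=5,interpolation=2))
```

```text
(no output)
```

View pics/c5.png

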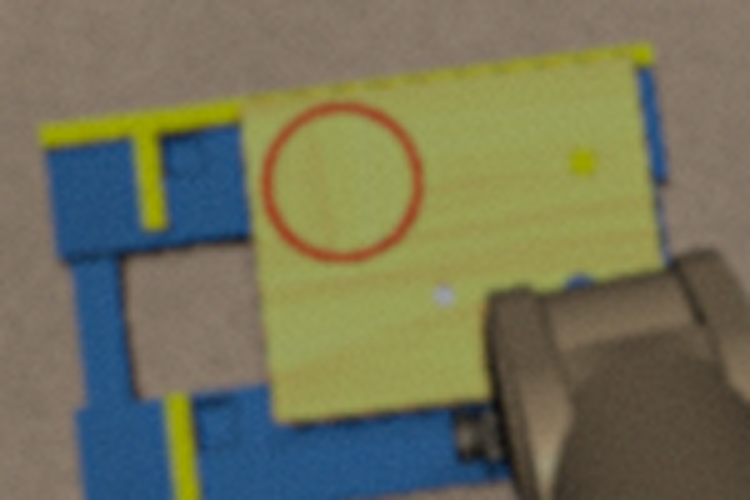

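The deck's left edge and rear dot have turned by 0.076 rad. With the starting 0.03 that gives about 0.106, against a lip yaw of 0.11, so it is flush with the rear lip. Next I'll go round to the right side.

Emit:
play_rows(targets="1 -0.03 0 0 0; 1 -0.03 0 -0.04 0; 1 -0.03 0 -0.08 0; 1 -0.03 0.03 -0.08 0; 1 0.0 0.06 -0.08 0; 1 0.03 0.08 -0.08 0; 1 0.06 0.10 -0.08 0; 1 0.08 0.10 -0.08 0")

```text
clock: 5.27
tcp_pos: [0.5562, -0.1811, 0.1291]
orientation: [3.134, 0.18, 0.007]
contact_force: [0.5, -0.3, 0.2]
grip_width: -0.0
gripper_force: 0.0
```

```bash
python3 go.py .5777 -.178 .047 .11
```

```text
shift [ 0.0213 -0.0009  0.0822] spin 0.0048 dist 0.085 tcp [ 0.5562 -0.1811  0.1291] t 5.2667 F [ 0.5 -0.3  0.2]
```

Emit:
play_rows(targets="1 0.02 0.002 0 0.005; 1 0.02 0.002 0.03 0.005; 1 0.02 0.002 0.06 0.005; 1 0.02 0.002 0.081 0.005; 1 0.02 0.002 0.081 0.005; 1 0.02 0.002 0.081 0.005")

```text
clock: 5.77
tcp_pos: [0.5725, -0.1754, 0.0468]
orientation: [-3.136, -0.181, 0.002]
contact_force: [1.0, 0.2, 0.7]
grip_width: -0.0003
gripper_force: 0.0
```

```bash
python3 go.py .5777 -.178 .047 .11
```

```text
shift [ 0.0048  0.0031 -0.0002] spin 0.0053 dist 0.006 tcp [ 0.5725 -0.1754  0.0468] t 5.7667 F [1.  0.2 0.7]
```

Emit:
play_rows(targets="1 0.003 -0.012 0 0.005; 1 0.004 -0.022 0 0.005; 1 0.004 -0.027 0 0.005; 1 0.004 -0.032 0 0.005; 1 0.004 -0.037 0 0.005; 1 0.004 -0.042 0 0.005; 1 0.004 -0.047 0 0.005; 1 0.004 -0.047 0 0.005")

```text
clock: 6.43
tcp_pos: [0.5727, -0.1303, 0.0493]
orientation: [3.134, 0.171, 0.006]
contact_force: [1.4, -3.6, 1.8]
grip_width: 0.0002
gripper_force: 1.6
```

```bash
cat > yaw.py <<'E'
from meas import *
t=r.grab_frame("top"); 
for z in(.085,.069):
    e,p=ring(t,z); m=mask(t,(26,190,120),(34,255,255)); b=[x for x in blobs(m,6) if 330<x[0][0]<380 and 170<x[0][1]<210]
    for x in b:
        w=plane("top",x[0],z); v=(p-w)[:2]; y=.03+.01445-np.arctan2(v[0],v[1]); print("z",z,"ring",p.round(4),"yaw",y.round(3),"sep",np.linalg.norm(v).round(4),"centre",(p[:2]-[.035*np.cos(y)-.055*np.sin(y),.035*np.sin(y)+.055*np.cos(y)]).round(4))
E
python3 yaw.py
```

```text
z 0.085 ring [0.5879 0.0435 0.085 ] yaw 0.098 sep 0.1256 centre [ 0.5585 -0.0147]
z 0.069 ring [0.5905 0.0443 0.069 ] yaw 0.098 sep 0.1274 centre [ 0.5611 -0.0139]
```

Emit:
play_rows(targets="1 0.005 -0.002 0 0; 1 0.01 -0.005 0 0; 1 0.014 -0.009 0 0; 1 0.016 -0.013 0 0; 1 0.018 -0.016 0 0; 1 0.018 -0.016 0 0")

```text
clock: 6.98
tcp_pos: [0.5801, -0.124, 0.0473]
orientation: [3.124, 0.158, -0.022]
contact_force: [-19.0, -27.0, 17.4]
grip_width: -0.0002
gripper_force: 16.1
```

```bash
python3 yaw.py
```

```text
z 0.085 ring [0.5886 0.0493 0.085 ] yaw 0.142 sep 0.1261 centre [ 0.5617 -0.0101]
z 0.069 ring [0.5912 0.0502 0.069 ] yaw 0.142 sep 0.1279 centre [ 0.5643 -0.0092]
```

The force is too high. I'll back off and look.

Emit:
play_rows(targets="1 -0.005 0.004 0 0; 1 -0.01 0.01 0 0; 1 -0.01 0.02 0 0; 1 -0.01 0.02 0 0")

```text
clock: 7.37
tcp_pos: [0.5799, -0.1335, 0.0476]
orientation: [3.136, 0.17, 0.001]
contact_force: [-0.2, -0.8, 0.2]
grip_width: -0.0
gripper_force: 0.0
```

```bash
python3 yaw.py
python3 - <<'E'
from h import *
t=r.grab_frame("top"); s=r.grab_frame("scene")
a=cv2.resize(t[145:255,245:395],None,fx=3,fy=3,interpolation=2);b=cv2.resize(s[160:265,250:410],None,fx=2.2,fy=2.2,interpolation=2)
c=np.zeros((330,802,3),np.uint8);c[:,:450]=a;c[:b.shape[0],450:]=b
cv2.imwrite("pics/c6.png",c[:,:800,::-1])
E
```

```text
z 0.085 ring [0.5881 0.0507 0.085 ] yaw 0.116 sep 0.1245 centre [ 0.5597 -0.008 ]
z 0.069 ring [0.5908 0.0515 0.069 ] yaw 0.116 sep 0.1263 centre [ 0.5623 -0.0071]
```

View pics/c6.png

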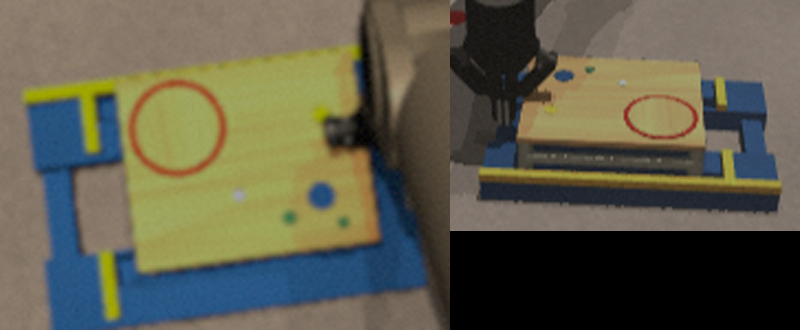

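Emit:
play_rows(targets="1 0 -0.006 0 0; 1 0 -0.01 0 0; 1 0 -0.013 0 0; 1 0 -0.016 0 0; 1 0 -0.019 0 0; 1 0 -0.019 0 0")

```text
clock: 8.02
tcp_pos: [0.5776, -0.1124, 0.0474]
orientation: [3.137, 0.173, 0.0]
contact_force: [-0.5, -2.8, 0.4]
grip_width: -0.0001
gripper_force: 2.0
```

```bash
cat > yaw2.py <<'E'
from meas import *
def le(t,z=.085):
    P=[];g=t[:,:,0].astype(float)-t[:,:,2].astype(float)
    for row in range(182,226):
        c=g[row,270:312]
        # deck starts after last low value (blue/gray), searching right to left
        i=np.where((c[:-1]<55)&(c[1:]>=55))[0]
        if len(i): P.append(plane("top",(270+i[-1]+(55-c[i[-1]])/(c[i[-1]+1]-c[i[-1]]),row),z)[:2])
    P=np.array(P); l=cv2.fitLine(P.astype(np.float32),cv2.DIST_HUBER,0,.01,.01).ravel(); return len(P),np.arctan(l[1]/l[0])
t=r.grab_frame("top"); e,p=ring(t); y=.11
print("ring",p.round(4),e[1],"centre",(p[:2]-[.035*np.cos(y)-.055*np.sin(y),.035*np.sin(y)+.055*np.cos(y)]).round(4),"left edge(~.083 when flush)",le(t))
E
python3 yaw2.py
```

```text
ring [0.5864 0.0612 0.085 ] (30.230989456176758, 30.815719604492188) centre [0.5577 0.0027] left edge(~.083 when flush) (44, np.float32(0.08597013))
```

The tier is flush and sliding with low force. Continuing the remaining 10–14 mm.

Emit:
play_rows(targets="1 0.0005 -0.002 0 0; 1 0.001 -0.004 0 0; 1 0.001 -0.006 0 0; 1 0.001 -0.008 0 0; 1 0.001 -0.008 0 0")

```text
clock: 8.48
tcp_pos: [0.5775, -0.1039, 0.0472]
orientation: [-3.136, -0.173, 0.001]
contact_force: [0.1, -0.1, 0.1]
grip_width: -0.0001
gripper_force: 0.0
```

```bash
python3 yaw2.py
```

```text
ring [0.5821 0.0726 0.085 ] (29.54201316833496, 29.945539474487305) centre [0.5534 0.0141] left edge(~.083 when flush) (44, np.float32(0.22539213))
```

The force fell to zero and the ring shrank, so it has dropped in. I'll retreat and check.

Emit:
play_rows(targets="1 0 0.02 0 0; 1 0 0.04 0 0; 1 0 0.04 -0.04 0; 1 0 0.04 -0.08 0; 1 0 0.04 -0.12 0; 1 0 0.06 -0.15 0; 1 -0.02 0.09 -0.16 0; 1 -0.03 0.09 -0.16 0")

```text
clock: 9.2
tcp_pos: [0.5584, -0.2037, 0.2109]
orientation: [3.133, 0.164, 0.008]
contact_force: [-0.7, -2.2, -0.6]
grip_width: -0.0003
gripper_force: 0.0
```

```bash
python3 - <<'E'
from meas import *
t=r.grab_frame("top"); s=r.grab_frame("scene")
a=cv2.resize(t[145:255,245:395],None,fx=3,fy=3,interpolation=2);b=cv2.resize(s[160:265,250:410],None,fx=2.2,fy=2.2,interpolation=2)
c=np.zeros((330,802,3),np.uint8);c[:,:450]=a;c[:b.shape[0],450:]=b
cv2.imwrite("pics/c7.png",c[:,:800,::-1])
e,p=ring(t,.069); print(e,p)
m=red(s); m[:, :300]=0; m[:,375:]=0; m[180:230]=m[180:230]
m=mask(s,(0,110,70),(12,255,255)); m[:, :305]=0; m[:,380:]=0; m[:185]=0;m[230:]=0
c=cv2.findNonZero(m); print(len(c)); es=cv2.fitEllipse(cv2.convexHull(c)); print(es, tri(e[0],es[0]), plane("scene",es[0],.069))
b=[x for x in blobs(red(t),100) if 150<x[0][0]<240]; print([(x[0],plane("top",x[0],.075).round(4)) for x in b])
E
python3 go.py .6178 .3151 .2 .3
```

```text
((295.2623291015625, 189.70579528808594), (29.4617919921875, 30.367874145507812), 59.30799865722656) [0.58480597 0.0735955  0.069     ]
122
((354.22442626953125, 218.16357421875), (19.660621643066406, 33.36711120605469), 95.46272277832031) (array([0.58484311, 0.07447046, 0.0683999 ]), np.float64(0.0016618487365852085)) [0.58551564 0.07532215 0.069     ]
[([206.9, 140.9], array([0.7214, 0.3072, 0.075 ])), ([164.0, 160.6], array([0.6706, 0.4205, 0.075 ])), ([203.2, 179.2], array([0.6178, 0.3151, 0.075 ]))]
shift [ 0.1159 -0.5049  0.0074] spin -0.1936 dist 0.518 tcp [ 0.5561 -0.1992  0.2077] t 9.3 F [-0.1  0.3 -1. ]
```

View pics/c7.png

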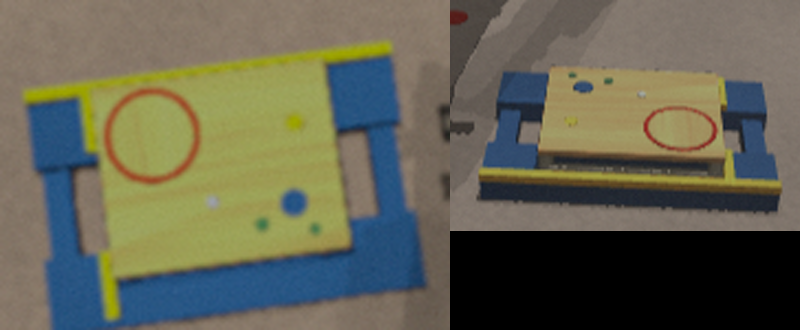

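The tier is seated: ring triangulated at z=0.0684 (expected 0.069), mark at about (0.585, 0.074). Now the jar at (0.618, 0.315). The neighbouring jars lie along x, so closing along y is clear.

Emit:
play_rows(targets="-1 0.116 -0.504 0 0; -1 0.116 -0.504 0 0; -1 0.116 -0.504 0 0; -1 0.116 -0.504 0 0; -1 0.116 -0.504 0 0; -1 0.116 -0.504 0 0; -1 0.116 -0.504 0 0; -1 0.116 -0.504 0 0")

```text
clock: 9.97
tcp_pos: [0.5954, 0.1374, 0.2064]
orientation: [-3.136, -0.176, 0.003]
contact_force: [0.9, 0.0, -0.3]
grip_width: 0.0857
gripper_force: 0.0
```

```bash
python3 go.py .6178 .3151 .2 .11
```

```text
shift [ 0.0421 -0.1741  0.0066] spin 0.0019 dist 0.179 tcp [0.5954 0.1374 0.2064] t 9.9667 F [ 0.9  0.  -0.3]
```

Emit:
play_rows(targets="-1 0.042 -0.174 0.006 0; -1 0.042 -0.174 0.006 0; -1 0.042 -0.174 0.006 0; -1 0.042 -0.174 0.006 0; -1 0.042 -0.174 0.006 0; -1 0.042 -0.174 0.006 0; -1 0.042 -0.174 0.006 0")

```text
clock: 10.55
tcp_pos: [0.6176, 0.3129, 0.2]
orientation: [-3.136, -0.178, 0.004]
contact_force: [0.5, -1.4, -0.3]
grip_width: 0.0854
gripper_force: 0.0
```

```bash
python3 go.py .6178 .3151 .028 .11
```

```text
shift [ 0.0009 -0.0021  0.172 ] spin 0.0033 dist 0.172 tcp [0.6176 0.3129 0.2   ] t 10.55 F [ 0.5 -1.4 -0.3]
```

Emit:
play_rows(targets="-1 0.001 -0.001 0.03 0; -1 0.001 -0.001 0.06 0; -1 0.001 -0.001 0.09 0; -1 0.001 -0.001 0.12 0; -1 0.001 -0.001 0.145 0; -1 0.001 -0.001 0.16 0; -1 0.001 -0.001 0.17 0; -1 0.001 -0.001 0.17 0")

```text
clock: 11.22
tcp_pos: [0.6192, 0.3103, 0.0293]
orientation: [3.135, 0.17, -0.005]
contact_force: [0.9, 0.6, -0.2]
grip_width: 0.0852
gripper_force: 0.0
```

Emit:
play_rows(targets="1 0 0 0 0; 1 0 0 0 0; 1 0 0 0 0; 1 0 0 0 0; 1 0 0 0 0; 1 0 0 0 0; 1 0 0 0 0; 1 0 0 0 0", squeeze=30)

```text
clock: 11.88
tcp_pos: [0.6212, 0.3138, 0.0339]
orientation: [-3.134, -0.173, -0.006]
contact_force: [-0.4, 1.6, 5.0]
grip_width: 0.0486
gripper_force: 30.5
```

Emit:
play_rows(targets="1 0 0 -0.005 0; 1 0 0 -0.015 0; 1 0 0 -0.03 0; 1 0 0 -0.05 0; 1 0 0 -0.075 0; 1 0 0 -0.1 0; 1 0 0 -0.12 0; 1 0 0 -0.12 0")

```text
clock: 12.55
tcp_pos: [0.6227, 0.3138, 0.1582]
orientation: [-3.133, -0.171, -0.013]
contact_force: [0.4, 1.2, -0.5]
grip_width: 0.0486
gripper_force: 31.5
```

```bash
python3 go.py .585 .074 .15 .11
python3 - <<'E'
from h import *
t=r.grab_frame("top"); s=r.grab_frame("scene")
b=cv2.resize(s[100:290,380:530],None,fx=3,fy=3,interpolation=2)
cv2.imwrite("pics/c8.png",b[:,:,::-1])
E
```

```text
shift [-0.0637  0.2343  0.0068] spin -0.0007 dist 0.243 tcp [0.6227 0.3138 0.1582] t 12.55 F [ 0.4  1.2 -0.5]
```

View pics/c8.png

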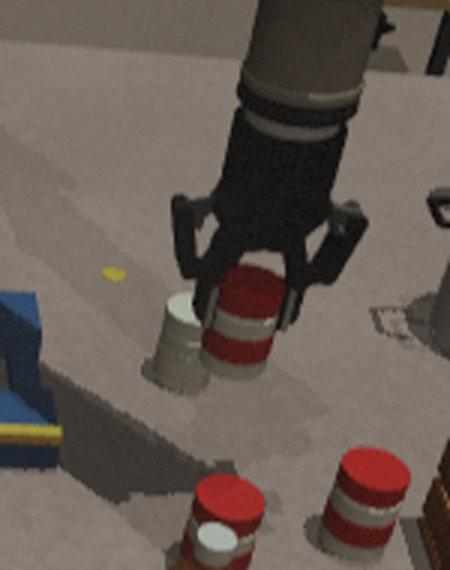

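The red-lidded jar is held upright with a 48.6 mm opening. Moving over the ring.

Emit:
play_rows(targets="1 -0.006 0.02 0 0; 1 -0.016 0.06 0 0; 1 -0.026 0.1 0 0; 1 -0.037 0.14 0 0; 1 -0.047 0.18 0 0; 1 -0.055 0.21 0 0; 1 -0.06 0.228 0 0; 1 -0.061 0.234 0 0")

```text
clock: 13.32
tcp_pos: [0.5834, 0.0671, 0.1498]
orientation: [3.134, 0.163, -0.006]
contact_force: [0.4, -0.4, -1.9]
grip_width: 0.0488
gripper_force: 31.6
```

Emit:
play_rows(targets="1 0 0 0.01 0; 1 0 0 0.02 0; 1 0 0 0.03 0; 1 0 0 0.036 0; 1 0 0 0.036 0")

```text
clock: 13.73
tcp_pos: [0.5835, 0.0743, 0.1128]
orientation: [-3.136, -0.176, 0.006]
contact_force: [-0.1, 0.4, -1.3]
grip_width: 0.0488
gripper_force: 31.6
```

```bash
python3 go.py .588 .074 .103 .11;  python3 - <<'E'
from h import *
t=r.grab_frame("top"); s=r.grab_frame("scene")
a=cv2.resize(t[145:255,245:395],None,fx=3,fy=3,interpolation=2);b=cv2.resize(s[120:260,270:420],None,fx=2.3,fy=2.3,interpolation=2)
c=np.zeros((330,795,3),np.uint8);c[:,:450]=a;c[:b.shape[0],450:]=b[:330]
cv2.imwrite("pics/c9.png",c[:,:,::-1])
E
```

```text
shift [0.0045 0.0008 0.0098] spin 0.0024 dist 0.011 tcp [0.5835 0.0743 0.1128] t 13.7333 F [-0.1  0.4 -1.3]
```

View pics/c9.png

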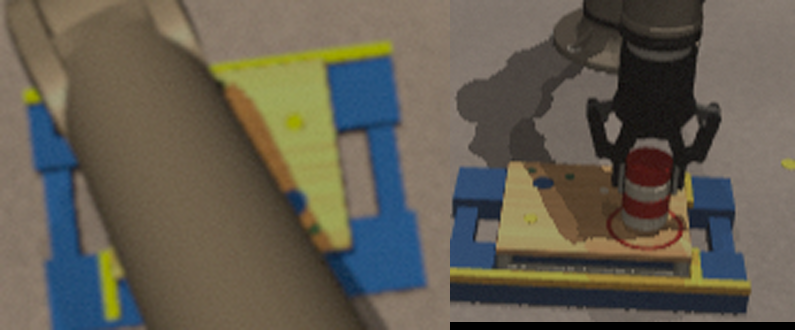

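The jar hangs upright over the ring, slightly toward the robot. I'll shift it 4 mm back and lower until contact.

Emit:
play_rows(targets="1 0.004 0.001 0.002 0; 1 0.004 0.001 0.004 0; 1 0.004 0.001 0.006 0; 1 0.004 0.001 0.008 0; 1 0.004 0.001 0.008 0; 1 0.004 0.001 0.008 0")

```text
clock: 14.33
tcp_pos: [0.589, 0.0722, 0.1072]
orientation: [3.137, 0.172, -0.0]
contact_force: [0.5, 0.3, -2.1]
grip_width: 0.0489
gripper_force: 31.6
```

Emit:
play_rows(targets="1 0 0 0.001 0; 1 0 0 0.002 0; 1 0 0 0.002 0; 1 0 0 0.002 0")

```text
clock: 14.67
tcp_pos: [0.5891, 0.0722, 0.1053]
orientation: [3.137, 0.172, -0.0]
contact_force: [-0.2, 0.6, -1.2]
grip_width: 0.0486
gripper_force: 31.6
```

Emit:
play_rows(targets="1 0 0 0.001 0; 1 0 0 0.002 0; 1 0 0 0.002 0; 1 0 0 0.002 0")

```text
clock: 15.0
tcp_pos: [0.589, 0.0722, 0.1032]
orientation: [3.137, 0.172, -0.0]
contact_force: [0.3, 0.4, -1.5]
grip_width: 0.0488
gripper_force: 31.6
```

Emit:
play_rows(targets="1 0 0 0.0005 0; 1 0 0 0.001 0; 1 0 0 0.001 0; 1 0 0 0.001 0")

```text
clock: 15.33
tcp_pos: [0.5892, 0.0723, 0.1029]
orientation: [3.137, 0.172, 0.0]
contact_force: [-2.2, -0.5, 5.2]
grip_width: 0.0488
gripper_force: 32.1
```

Contact at z=0.103. Releasing gradually.

Emit:
play_rows(targets="-0.1 0 0 0 0; -0.2 0 0 0 0; -0.25 0 0 0 0; -0.35 0 0 0 0; -0.5 0 0 0 0; -0.7 0 0 0 0; -1 0 0 0 0; -1 0 0 0 0", squeeze=20)

```text
clock: 16.0
tcp_pos: [0.5891, 0.0723, 0.1022]
orientation: [-3.137, -0.172, -0.0]
contact_force: [-0.4, -0.4, -0.4]
grip_width: 0.0856
gripper_force: 0.0
```

Emit:
play_rows(targets="-1 0 0 -0.01 0; -1 0 0 -0.03 0; -1 0 0 -0.06 0; -1 0 0 -0.09 0; -1 0 0 -0.12 0; -1 -0.03 0.03 -0.13 0; -1 -0.06 0.07 -0.13 0; -1 -0.07 0.11 -0.13 0")

```text
clock: 16.67
tcp_pos: [0.5319, -0.0349, 0.2343]
orientation: [-3.136, -0.179, -0.003]
contact_force: [1.1, -0.6, -0.4]
grip_width: 0.0854
gripper_force: 0.0
```

Emit:
play_rows(targets="-1 0 0.04 0 0; -1 0 0.08 0 0; -1 0 0.12 0 0; -1 0 0.15 0 0; -1 0 0.15 0 0")

```text
clock: 17.08
tcp_pos: [0.5492, -0.1936, 0.2329]
orientation: [3.134, 0.156, 0.0]
contact_force: [-0.6, -0.8, -1.2]
grip_width: 0.0856
gripper_force: 0.0
```

```bash
python3 - <<'E'
from h import *
t=r.grab_frame("top"); s=r.grab_frame("scene")
a=cv2.resize(t[145:255,245:395],None,fx=3,fy=3,interpolation=2);b=cv2.resize(s[120:260,270:420],None,fx=2.3,fy=2.3,interpolation=2)
c=np.zeros((330,795,3),np.uint8);c[:,:450]=a;c[:b.shape[0],450:]=b[:330]
cv2.imwrite("pics/c10.png",c[:,:,::-1])
print([(x,plane("top",x[0],.144)) for x in blobs(red(t),100) if 260<x[0][0]<360])
o=r.get_obs(); print(o['clock'],o['contact_force'],o['tcp_pos'])
E
```

```text
[(([294.9, 184.6], [284, 175, 21, 21, 305]), array([0.58564581, 0.06876468, 0.144     ]))]
17.1833 [ 0.72525192  1.28467406 -0.07115383] [ 0.54976485 -0.18631741  0.23276248]
```

View pics/c10.png

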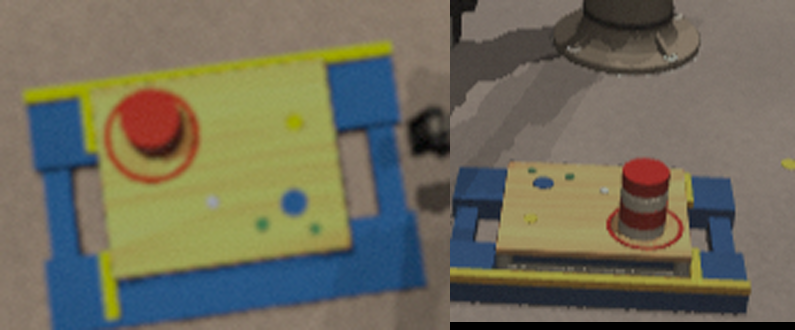

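The jar stands upright inside the ring, about 5 mm off centre, and the tier is seated. Handing in.

Emit:
play_rows(targets="-1 0 0 0 0; -1 0 0 0 0; -1 0 0 0 0; -1 0 0 0 0")

```text
clock: 17.52
tcp_pos: [0.5501, -0.1837, 0.2325]
orientation: [-3.137, -0.176, -0.0]
contact_force: [-0.4, -0.3, 0.2]
grip_width: 0.0857
gripper_force: 0.0
```

```bash
python3 -c "
from bench import r
print(r.hand_in())"
```

```text
the job is handed in; nothing more can be done
None
```

I slid the tier home with all four posts seated, set the red-lidded jar upright about 5 mm from the ring's centre and let go of it, and handed the job in at about 17.5 s; no verdict came back.

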